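# Shut the toolbox and press its latches home

## Robot

A 6-joint arm with a two-finger parallel gripper is mounted at the origin on the work surface. World frame = base frame: x ahead of the robot, y to its left, z up, the work surface at z = 0. Lengths are in m, angles in degrees, forces in N, time in s.
With the tool pointing down it reaches from about 0.375 to 0.975 m from the base axis. Payload 3.8 kg.
Tool frame: the origin (TCP) lies on the mounting face of the last link; the fingertips stand 166 mm ahead of it and the grasp point (between the pads) lies 147 mm ahead of it; z points along the fingers, y is the line along which they close (so a half turn about z gives the same grasp; the last joint's range is limited). The gripper opens to 88 mm and grips with 3 to 60 N. Pads are 18 mm wide; open, the fingers measure 123 mm over their backs; the gripper's body (75 mm by 187 mm) begins 45 mm behind the grasp point.
Start: joints at [67.5, 15.12, 91.902, -0, 72.978, -2.114], TCP at [0.235, 0.633, 0.405] pointing down, gripper open.
Joint ranges: [-150.88, 150.88], [-54.13, 125.18], [17.81, 147.31], [-75.09, 255.09], [0, 152.58], [-146.25, 146.25]. Speed limits (degrees/s): [147.25, 147.25, 180, 180, 180, 180].

## Interface

Orientations are given as a 3x3 rotation matrix whose columns are the frame's x, y, z axes.
In Python, from workcell import ctrl, solver, sensors, camera gives the robot as it stands. Calls block until the motion is done:
- ctrl.move_ptp(position, orientation): joint-space move of the TCP to a pose.
- ctrl.move_straight(position, speed=0.15, ori=None, guard=None): straight line of the TCP; ori=None keeps the orientation; speed is the mean speed in m/s. With guard (N) it stops when the force on the tool has changed by that much, and returns True; else False.
- ctrl.goto_joints(angles): joint-space move.
- ctrl.set_gripper(opening, grip_force=None): finger opening in m; grip_force is the grip in N (None keeps the last); returns when the fingers have stopped.
- ctrl.wait(seconds).
- solver.ik(position, orientation): joint angles nearest the present ones, or None.
- sensors.get_obs(): the state.
- camera(name): name is "side" or "top" or "wrist"; returns a dict with "frame" (384x512x3 uint8, red, green, blue), "fov_y" (degrees; the focal length in pixels is half the picture's height over the tangent of half this angle, whatever the lens; pixels are square), "cx", "cy" (the principal point, pixels), "D" ([k1, k2, p1, p2, k3] as OpenCV has them; the pictures are not rectified), "xyz" and "rotation" of the camera in the world. Camera axes: x right, y up, looking along -z (the intrinsics and any distortion apply to the point x, -y, -z); pixel columns grow to the right and rows downward; lengths in m; the calibration is good to about 2 mm. A picture is of the moment at which its call begins. There is no depth.
A pose or a line that the arm cannot do raises ctrl.Unreachable and nothing moves.
- ctrl.hand_in(): hands the job in; it is judged then, once.
The state is a dict: "time": time; "qpos": joint angles; "qd": joint speeds; "tau": joint torques, N m; "tool_pos": TCP position; "tcp_rot": TCP orientation; "contact_force": force on the tool from outside, world axes, zero at the start; "wrist_torque": the same for the moment, N m; "opening": finger opening in m; "grasp_force": force on a finger pad.
Only numpy, scipy, OpenCV 4.12 (cv2) and the standard library are available. Lean on these libraries where they do the work, as an engineer would, in place of code of your own. Each camera call takes 0.05 s, during which the arm holds its last target. There are 200 camera calls.

## Task

The steel toolbox on the sill stands half open. Push its lid down until it is fully shut, then press the round latch fully home, and after that the long bar latch fully home (both are on the front of the box, and either may be on the left). Just push, lift nothing, do not swing the lid wide open, and leave the pot, mug, gear lever and mirror where they are.

Things in the scene. Friction and masses are not known exactly. Their poses are not given: they have to be found in the camera images.
- toolbox: Grey painted steel toolbox, 200 (x) by 360 (y) by 130 mm high without its lid, fixed on the granite sill, whose top is 20 mm above the work surface. Origin: centre of its underside; z up, its front (the latch side) faces -x of its own frame, which is roughly towards the robot.
- lid (a joint): Angle of the toolbox lid in rad: 0 is fully shut, it grows as the lid opens, stop at 0.9; starts at about 0.3 to 0.65. The lid is hinged along the far (+x) top edge of the box, and its near edge rises as it opens. A stiff hinge holds it at any angle; about 2 to 5 N down near its front edge moves it, and it rests on a hard stop when shut.
- lid_hinge (a point): Point on the lid's hinge axis, midway along it, at the far top edge of the box: in the toolbox frame x = +100, y = 0, z = 130 mm. The axis runs along the toolbox's y. The axes of this point are the lid's own (parallel to the toolbox's when shut).
- lid_push (a point): Good place to push: on the lid's outer (upper) face, mid-width, 180 mm from the hinge axis, 24 mm in from the front edge; 9 mm above the hinge axis when shut (lid frame x = -180, z = +9 mm). The lid plate is 204 by 364 by 8 mm. A carrying handle (bar along y, 120 mm long, 20 mm high) crosses it 85 mm from the hinge axis.
- round_latch (a joint): How far the round push latch is pressed, in m: 0 is out, 0.008 is fully home against a hard stop; starts within 1.5 mm of out. Pressed straight down; it takes about 3 N all the way and stays where it is left (no spring).
- round_top (a point): Centre of the top of the round latch: steel upright plunger, 26 mm diameter, on a dark bracket (50 by 66 mm) on the box front. Its top is 14 mm above the bracket when out, 6 mm when home (169 and 161 mm above the work surface; the shut lid's top is at 159). Each latch centre lies 31 mm in front of the front face, 120 mm to one side of the middle; which is left varies.
- bar_latch (a joint): How far the long bar-shaped push latch is pressed, in m: the same values, force and behaviour as the round one.
- bar_top (a point): Centre of the top of the bar latch: a bare steel rectangular plunger, 52 mm long along the front of the box and 18 mm across, on an identical bracket at the other side; same heights and travel.
- cap_pot: Bystander: loose red plastic pot of tyre valve caps, 62 mm diameter, 50 mm high, origin at the centre of its underside, beside the toolbox.
- plug_mug: Bystander: loose white ceramic mug of spark plugs, 80 mm diameter, 90 mm high (plugs reach 112 mm), handle on its +y side; origin at the centre of its underside, beside the toolbox.
- gear_lever: Bystander: loose chrome gear lever lying flat, about 150 mm long, up to 18 mm high; origin on its underside near its middle, along its x.
- mirror: Bystander: loose black plastic motorcycle mirror lying glass up, head 85 (x) by 130 (y) by 18 mm, stem to 130 mm along +x; origin under the centre of the head.

How it is judged (in metres and radians):
On the way, in this order (a step that is already met when the one before it is completed fails the run):
1. the lid is fully shut, both latches still out (value of joint lid below 0.03 rad and value of joint each of round_latch, bar_latch below 0.004 m), for 0.2 s.
2. the round latch is pressed home, the lid shut, the bar latch still out (value of joint lid below 0.03 rad and value of joint round_latch above 0.0065 m and value of joint bar_latch below 0.004 m), for 0.2 s.
3. the bar latch is pressed home as well, the lid shut (value of joint lid below 0.03 rad and value of joint each of round_latch, bar_latch above 0.0065 m), for 0.2 s.
At the end, for the whole second after the job is handed in: The lid is shut (within 0.03 rad), both latches are pressed home (at least 6.5 of their 8 mm), and the pot, mug, gear lever and mirror are at rest within 30 mm of where they were (all of step 3 and distance of each of cap_pot, plug_mug, gear_lever, mirror from where it was at the start of the episode below 0.03 m and linear speed of each of cap_pot, plug_mug, gear_lever, mirror below 0.02 m/s); the robot touches nothing.
It fails at once if a latch is pressed while the lid is still open (value of joint lid above 0.05 rad and value of joint any of round_latch, bar_latch above 0.0045 m).
It fails at once if the bar latch is pressed before the round latch is home (value of joint bar_latch above 0.0045 m and value of joint round_latch below 0.006 m).
It fails at once if the lid is lifted wide open (value of joint lid above 0.75 rad).
It fails at once if a bystander is pushed away or lifted (over 30 mm) (distance of any of cap_pot, plug_mug, gear_lever, mirror from where it was at the start of the episode above 0.03 m).
It fails at once if the pot or the mug is tipped (angle between any of cap_pot, plug_mug's own z axis and vertical above 0.4 rad).
It also fails if it takes over 42 s, if anything falls off the work surface, if the arm or the gripper's body presses on something with over 40 N, if the wrist force passes 120 N, or if a joint passes its speed limit or range.

## Working session

There is one attempt and no reset: what is moved stays moved. The work goes in short steps, each a Python script; the robot and the scene stay as the last script left them, time stands still between calls to the robot, and variables do not carry over. Pictures are saved under pics/ and viewed, at most 10 in all, crops included, and the job is handed in when it is done.

```bash
mkdir -p pics; ls; cat > h.py <<'E'
import numpy as np, cv2
from workcell import ctrl, solver, sensors, camera
def K(c):
    f=192/np.tan(np.radians(c["fov_y"])/2)
    return np.array([[f,0,c["cx"]],[0,f,c["cy"]],[0,0,1.]])
def ray(c,uv):
    p=cv2.undistortPoints(np.array(uv,float).reshape(-1,1,2),K(c),np.array(c["D"],float)).reshape(-1,2)
    d=np.c_[p[:,0],-p[:,1],-np.ones(len(p))]@np.array(c["rotation"]).T
    return np.array(c["xyz"]),d
def onz(c,uv,z):
    o,d=ray(c,uv); return o+d*((z-o[2])/d[:,2])[:,None]
def proj(c,P):
    q=(np.atleast_2d(P)-np.array(c["xyz"]))@np.array(c["rotation"])
    q=q*[1,-1,-1]
    return cv2.projectPoints(q.reshape(-1,1,3),np.zeros(3),np.zeros(3),K(c),np.array(c["D"],float))[0].reshape(-1,2)
E
python3 - <<'E'
from h import *
import pickle
for n in("top","side"):
    c=camera(n); pickle.dump(c,open(n+".pkl","wb"))
    cv2.imwrite(f"pics/{n}0.png",cv2.resize(c["frame"][:,:,::-1],(768,576),interpolation=cv2.INTER_CUBIC))
    print(n,c["xyz"],np.round(c["rotation"],3).tolist(),c["fov_y"],c["cx"],c["cy"],c["D"])
print(sensors.get_obs()["time"])
E
```

```text
pics
top [0.52585533 0.06579012 1.13871612] [[0.015, 0.996, -0.085], [-1.0, 0.015, -0.002], [-0.001, 0.085, 0.996]] 49.02334379749823 256.8296606997647 195.98542806351625 [-0.0657476  0.         0.         0.         0.       ]
side [ 0.05953252 -0.80299283  1.10354631] [[0.861, 0.346, -0.373], [-0.509, 0.603, -0.615], [0.012, 0.719, 0.695]] 42.070070989606506 261.9255561918934 184.67957807878454 [0.06563598 0.         0.         0.         0.        ]
0.1
```

View pics/top0.png

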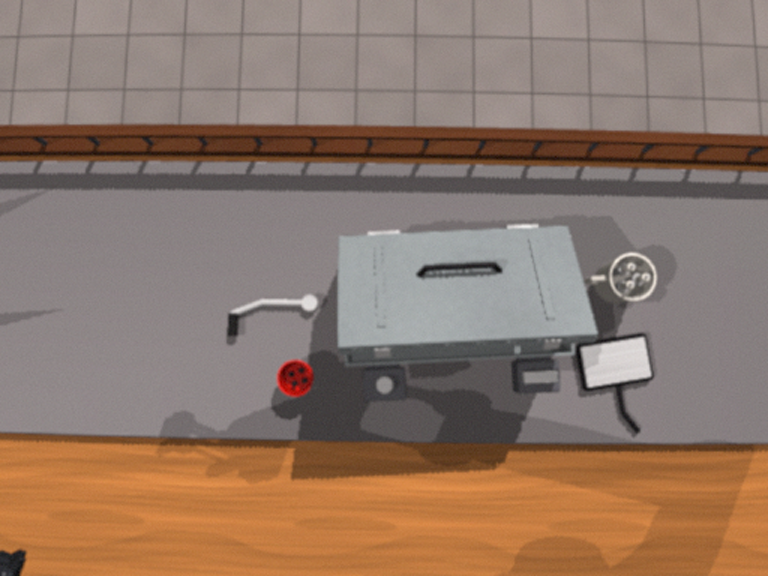

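View pics/side0.png

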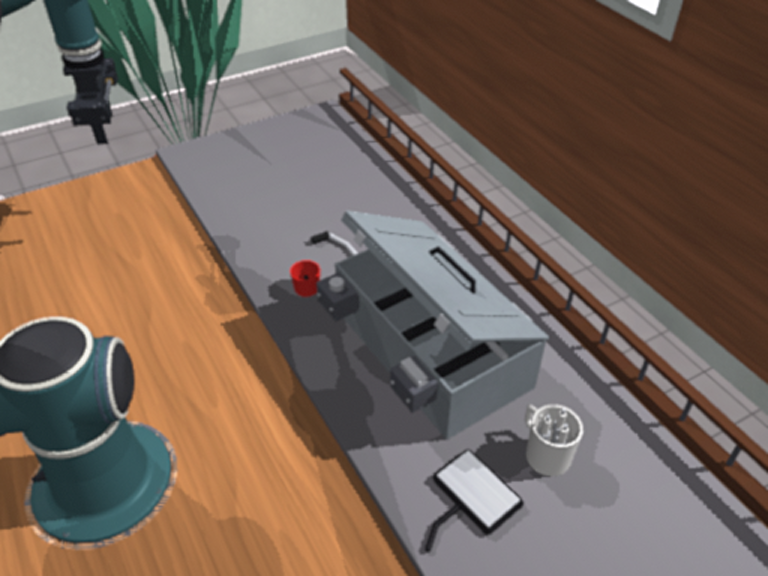

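The top view shows the round latch on the left (+y) at about (385,384), the bar latch on the right at (540,377), and the lid front corners at (338,346) and (597,338). The side view shows the lid front corners at about (347,213) and (470,338), the round latch at (337,283) and the bar at (412,370). These are pixel positions in the 1.5x pictures.

```bash
python3 - <<'E'
from h import *
import pickle
T=pickle.load(open("top.pkl","rb"));S=pickle.load(open("side.pkl","rb"))
px=lambda U:(np.array(U,float)+.5)/1.5-.5
def blob(c,U,r):
    u=px(U).round().astype(int); g=cv2.cvtColor(c["frame"],cv2.COLOR_RGB2GRAY)
    roi=g[u[1]-r:u[1]+r+1,u[0]-r:u[0]+r+1]
    t,m=cv2.threshold(roi,0,255,cv2.THRESH_OTSU)
    n,l,s,ce=cv2.connectedComponentsWithStats(m)
    k=l[r,r]; print("blob",U,t,s[k].tolist()); return ce[k]+u-r
L=[onz(T,blob(T,U,9 if i==0 else 12) ,.168)[0] for i,U in enumerate([(385,384),(540,377)])]
print(L)
def tri(a,b):
    A=[];B=[]
    for c,u in((T,a),(S,b)):
        o,d=ray(c,px(u)[None]);d=d[0]/np.linalg.norm(d[0]);M=np.eye(3)-np.outer(d,d);A.append(M);B.append(M@o)
    X=np.linalg.solve(sum(A),sum(B)); return X,[np.linalg.norm(a@X-b) for a,b in zip(A,B)]
fl=tri((338,346),(347,213));fr=tri((597,338),(470,338));print(fl,fr)
print(tri((385,384),(337,283)),tri((540,377),(412,368)))
d=L[0]-L[1];yaw=np.arctan2(-d[0],d[1]);print("sep",np.linalg.norm(d),"yaw",np.degrees(yaw))
bx=np.array([np.cos(yaw),np.sin(yaw)]);c=(L[0]+L[1])[:2]/2+.131*bx
h=c+.1*bx;m=(fl[0]+fr[0])/2
print("centre",c,"hinge",h,"front mid",m,"dist",(h-m[:2])@bx,"theta",np.arctan2(m[2]-.15-.008,(h-m[:2])@bx))
print(sensors.get_obs()["tcp_rot"])
# overlay
import itertools
for n,cam in(("top",T),("side",S)):
    im=cam["frame"][:,:,::-1].copy();by=np.array([-bx[1],bx[0]])
    def W(x,y,z): p=c+x*bx+y*by; return [p[0],p[1],z]
    pts=[W(x,y,z) for x in(-.1,.1) for y in(-.18,.18) for z in(.02,.15)]+[L[0],L[1]]
    for u in proj(cam,np.array(pts)): cv2.circle(im,tuple(int(v) for v in u.round()),2,(0,0,255),-1)
    cv2.imwrite(f"pics/{n}1.png",cv2.resize(im,(768,576)))
E
```

```text
blob (385, 384) 98.0 [4, 4, 11, 12, 100]
blob (540, 377) 95.0 [1, 8, 24, 17, 244]
[array([0.46987383, 0.06800231, 0.168     ]), array([ 0.48035745, -0.17586939,  0.168     ])]
(array([0.52798087, 0.13264211, 0.25342769]), [np.float64(0.0004912413814396311), np.float64(0.0004912413814397878)]) (array([ 0.54382306, -0.22841055,  0.26247681]), [np.float64(0.00019926393133142767), np.float64(0.0001992639313311529)])
(array([0.47030755, 0.06660998, 0.16235225]), [np.float64(0.0004029396413027377), np.float64(0.00040293964130267123)]) (array([ 0.48333608, -0.17033168,  0.16754567]), [np.float64(0.0015832181978304503), np.float64(0.00158321819783034)])
sep 0.2440969223825044 yaw 2.461529931762183
centre [ 0.60599476 -0.04830728] hinge [ 0.70590249 -0.04401242] front mid [ 0.53590196 -0.04788422  0.25795225] dist 0.17000995292277607 theta 0.5314897948910647
[[-9.37364505e-01  3.48349205e-01 -7.85378533e-04]
 [ 3.48350079e-01  9.37362666e-01 -1.85854460e-03]
 [ 8.87619812e-05 -2.01572042e-03 -9.99997964e-01]]
```

View pics/side1.png

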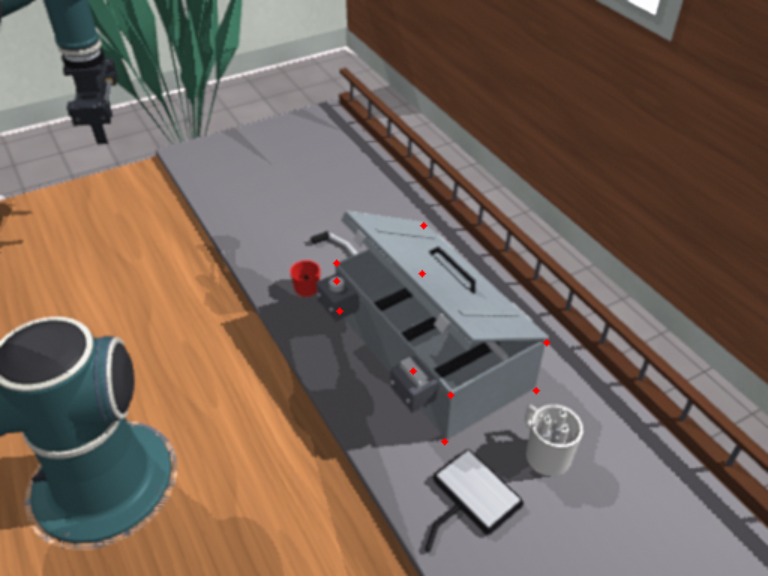

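The overlay fits: the box corners and latch tops line up, and the lid is at about 0.53 rad. Next I push the lid shut.

```bash
cat >> h.py <<'E'
yaw=np.radians(2.46); bx=np.array([np.cos(yaw),np.sin(yaw)]); by=np.array([-bx[1],bx[0]])
c0=np.array([.6060,-.0478]); R=np.array([[-bx[0],by[0],0],[-bx[1],by[1],0],[0,0,-1.]])
def W(x,y,z): return np.r_[c0+x*bx+y*by,z+.166]   # TCP for fingertips at box x,y and world z
def st(s):
    o=sensors.get_obs(); p=o["tool_pos"]; q=p[:2]-c0
    print(s,round(o["time"],2),"box xy",np.round([q@bx,q@by],4),"tip z",round(p[2]-.166,4),"F",np.round(o["contact_force"],1))
E
python3 - <<'E'
from h import *
p=np.array(sensors.get_obs()["tool_pos"])
ctrl.set_gripper(0.0)
ctrl.move_straight([p[0],p[1],.51],speed=.2)
ctrl.move_ptp(W(-.045,0,.33),R); st("pre")
print(ctrl.move_straight(W(-.05,0,.268),speed=.1)); st("near")
print(ctrl.move_straight(W(-.08,0,.155),speed=.06,guard=20)); st("push")
ctrl.wait(.3); st("held")
c=camera("side"); cv2.imwrite("pics/side2.png",cv2.resize(c["frame"][:,:,::-1],(768,576)))
E
```

```text
pre 4.74 box xy [-0.0449  0.0006] tip z 0.33 F [0.2 0.  0.9]
False
near 5.52 box xy [-0.0498  0.    ] tip z 0.2684 F [-0.4  0.7  0.3]
True
push 7.28 box xy [-0.0789  0.0001] tip z 0.1594 F [-0.9  0.6  4. ]
held 7.58 box xy [-0.0789  0.    ] tip z 0.1594 F [-1.1  1.4  4.9]
```

View pics/side2.png

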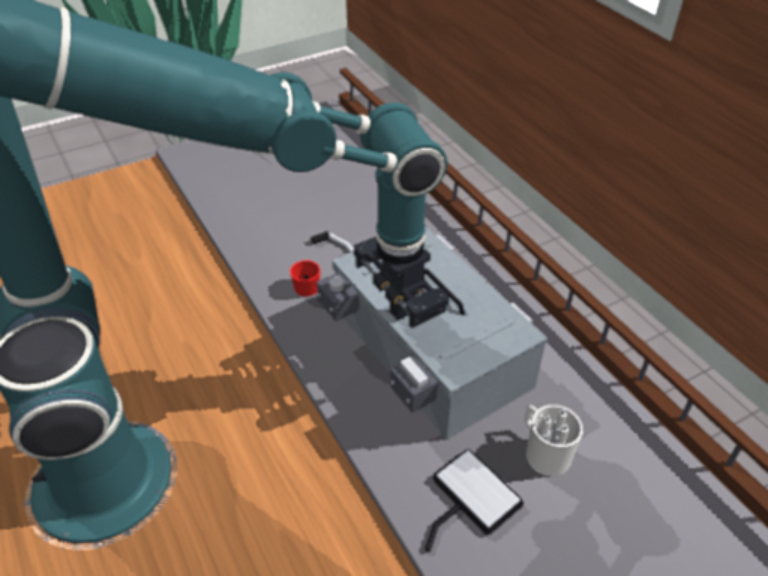

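The lid is shut: it hit its hard stop with the tip at z = 159.4 mm. Next come the round latch, then the bar, each checked by the tip height at its stop.

```bash
python3 - <<'E'
from h import *
ctrl.move_straight(W(-.08,0,.205),speed=.12)
ok=True
for n,y in(("round",.12),("bar",-.12)):
    ctrl.move_straight(W(-.131,y,.205),speed=.2)
    ctrl.move_straight(W(-.131,y,.178),speed=.08); st(n+" above")
    g=ctrl.move_straight(W(-.131,y,.157),speed=.025,guard=20); ctrl.wait(.3); st(f"{n} pressed guard={g}")
    z=sensors.get_obs()["tool_pos"][2]-.166
    ctrl.move_straight(W(-.131,y,.205),speed=.12)
    if not(g and z<.1622): print("check",n); break
ctrl.move_straight(W(-.2,-.0,.30),speed=.25)
ctrl.move_ptp([.25,.4,.5],R); st("away")
S=camera("side");T=camera("top")
cv2.imwrite("pics/end.png",cv2.resize(np.hstack([S["frame"][80:384,150:430],T["frame"][100:384:,120:460][:,:,:] if 0 else cv2.resize(T["frame"][120:320,130:460],(500,304))])[:,:,::-1],None,fx=1,fy=1))
E
```

```text
round above 9.45 box xy [-0.1311  0.1196] tip z 0.1772 F [-0.4  0.5 -0.3]
round pressed guard=True 10.44 box xy [-0.1307  0.12  ] tip z 0.1614 F [-0.4  0.9  5. ]
bar above 12.79 box xy [-0.1313 -0.1196] tip z 0.177 F [-0.2  0.3  0.5]
bar pressed guard=True 13.78 box xy [-0.1308 -0.1202] tip z 0.1614 F [-1.7  0.3  4.7]
away 16.88 box xy [-0.3358  0.4622] tip z 0.3337 F [-0.7 -0.2 -0.5]
```

View pics/end.png

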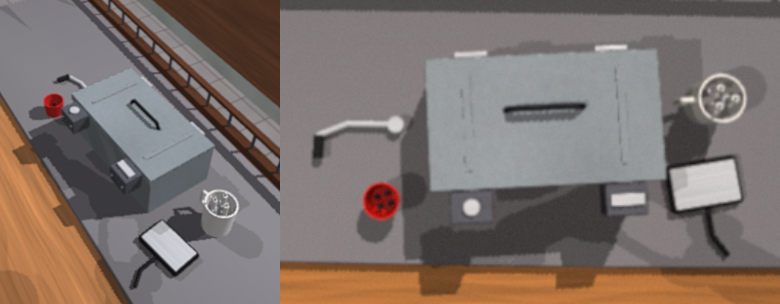

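The picture shows the lid shut, with the round latch (472,207) and the bar latch (628,199) both pressed in. The pot, mug, gear lever and mirror are where they were, and the arm is clear.

```bash
python3 -c "
from h import *
print(ctrl.hand_in())"
```

```text
the job is handed in; nothing more can be done
None
```

I pushed the lid shut, then pressed the round latch and the bar latch home in that order; the bystanders look unmoved, and I handed the job in at about 17 s (no verdict came back).

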